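# Let the bead case's glass lid come over, catch it and lower it shut

## Task

The oak bead case stands open, its glazed lid leaning back. Tip the lid forward past upright and let it go so that it falls, catch it from underneath on the outside of the fingers while it is still well open, and lower it on them until it is fully shut, without a bang; then take the hand away. Do not take the lid between the fingers or push it hard, and leave the case and everything around it standing where they are.

Things in the scene. Friction and masses are not known exactly. Their poses are not given: they have to be found in the camera images.
- case: the oak bead case, a loose partitioned box 150 mm deep (its x) by 240 mm wide (its y), rim 70 mm above the table, weight about 2.0 kg. Origin: centre of its underside; its -x side is the front. It stands side-on: its front looks to the robot's right (roughly world -y); its z is up.
- lid_hinge (a joint): the lid's opening angle in rad: 0 shut flat on the rim, 1.57 upright, 1.76 leaning back on the stop in the hinge (the start). Lid about 0.33 kg; a damper in the hinge resists with about 0.27 N m per rad/s, no spring, hardly any friction. Its balance point is near 1.49; below that it falls by itself, slowly at first (1.4 to 0.9 rad in about 2 s), then at up to 1 rad/s; left alone it bangs shut.
- lid: the lid: oak frame, glass pane flush with its underside; 172 mm from hinge to free edge, 244 mm wide, 13 mm thick. Origin: on the hinge line at the back of the case, mid-width, in the plane of its underside, 70 mm above the table. -x runs from hinge to free edge, y along the hinge, +z out of the outer face. Shut, its axes are parallel to the case's; open, its underside looks the way the case faces.
- lip_edge (a point): middle of the lid's free edge, at its underside (172 mm from the hinge). Shut, this edge overhangs the front wall of the case by 22 mm, 70 mm above the table: room to hold a finger under it from in front until the lid is down.
- hinge_axis (a point): middle of the hinge line, at the back edge of the case's rim (75 mm behind the case's centre, 70 mm above the table)
- jar: the small round clear jar with a steel cap, 62 mm across, 74 mm high; loose, not part of the job. Origin: under its middle.
- spool: the wooden thread spool standing on end, 48 mm across, 56 mm high; loose, not part of the job. Origin: under its middle.
- bowl: the white bowl, 84 mm across, 36 mm high; loose, not part of the job. Origin: under its middle.
- gift_box: the closed square gift box, 74 mm square, 37 mm high; loose, not part of the job. Origin: under its middle.
- bangle: the metal bangle lying flat, 68 mm across, 12 mm high; loose, not part of the job. Origin: under its middle.
- tape: the roll of clear tape lying flat, 84 mm across, 19 mm high; loose, not part of the job. Origin: under its middle.
- pliers: the flat-nose pliers lying in front of the case, 130 mm long, 12 mm high; loose, not part of the job. Origin on the table 8 mm behind the pivot.

How it is judged (in metres and radians):
On the way, in this order (a step that is already met when the one before it is completed fails the run):
1. the lid has been tipped past upright and falls forward on its own, no finger on it (for 0.1 s) (value of joint lid_hinge between 0.5 and 1.5 rad and velocity of joint lid_hinge below -0.03 rad/s and contact force between the fingers and lid below 0.05 N), for 0.1 s.
2. it is caught from underneath on the outside of the fingers while still more than 0.35 rad (20 degrees) open, and rests on them for 0.2 s (value of joint lid_hinge between 0.35 and 1.45 rad and contact force between the fingers and lid above 0.2 N and (z of the grasp point in the frame of lid below 0 m or (x of the grasp point in the frame of lid below -0.174 m and z of the grasp point in the frame of lid below 0.025 m))), for 0.2 s.
3. it has been brought down to less than 0.12 rad (7 degrees) with the fingers still carrying it (value of joint lid_hinge between 0.01 and 0.12 rad and contact force between the fingers and lid above 0.2 N), for 0.02 s.
At the end, for the whole second after the job is handed in: The lid is fully shut (within 0.02 rad), the case is within 15 mm of where it stood, and the jar, spool, bowl, gift box, bangle, tape and pliers are within 20 mm of where they stood (value of joint lid_hinge below 0.02 rad and distance of case from where it was at the start of the episode below 0.015 m and distance of each of jar, spool, bowl, gift_box, bangle, tape, pliers from where it was at the start of the episode below 0.02 m); the robot touches nothing.
It fails at once if the lid bangs shut: faster than 0.5 rad/s (9 cm/s at its edge) within the last 0.15 rad (value of joint lid_hinge below 0.15 rad and velocity of joint lid_hinge below -0.5 rad/s).
It fails at once if the lid is taken between the fingers (the point between the pads lies inside the lid's thickness) (x of the grasp point in the frame of lid between -0.171 and 0 m and y of the grasp point in the frame of lid between -0.12 and 0.12 m and z of the grasp point in the frame of lid between 0.001 and 0.012 m).
It fails at once if the lid is pushed hard: the fingers press on it with more than 20 N (contact force between the fingers and lid above 20 N).
It fails at once if the case is shoved by more than 15 mm, lifted or tilted (distance of case from where it was at the start of the episode above 0.015 m or angle between case's own z axis and vertical above 0.06 rad).
It fails at once if something standing around the case is shifted by more than 20 mm, lifted or knocked over (distance of any of jar, spool, bowl, gift_box, bangle, tape, pliers from where it was at the start of the episode above 0.02 m or angle between any of jar, spool, bowl, gift_box, bangle, tape, pliers's own z axis and vertical above 0.35 rad).
It also fails if it takes over 56 s, if anything falls off the work surface, if the arm or the gripper's body presses on something with over 40 N, if the wrist force passes 120 N, or if a joint passes its speed limit or range.

## Robot

A 6-joint arm with a two-finger parallel gripper is mounted at the origin on the work surface. World frame = base frame: x ahead of the robot, y to its left, z up, the work surface at z = 0. Lengths are in mm, angles in degrees, forces in N, time in s.
With the tool pointing down it reaches from about 300 to 850 mm from the base axis. Payload 4.2 kg.
Tool frame: the origin (TCP) lies on the centre line of the jaws, within the pads' length; the fingertips stand 14 mm ahead of it and the grasp point (between the pads) lies 5 mm behind it; z points along the fingers, y is the line along which they close (so a half turn about z gives the same grasp; the last joint's range is limited). The gripper opens to 91 mm and grips with 3 to 60 N. Pads are 32 mm wide; open, the fingers measure 118 mm over their backs; the gripper's body (76 mm by 178 mm) begins 60 mm behind the grasp point.
Start: joints at [-77.12, 18.312, 89.639, -0, 72.044, -1.146], TCP at [139.361, -557.874, 202.976] pointing down, gripper open.
Joint ranges: [-177.97, 177.97], [-48.28, 115.42], [12.27, 149.76], [-77.06, 257.06], [2.81, 150.46], [-146.56, 146.56]. Speed limits (degrees/s): [147.25, 147.25, 180, 180, 180, 180].

## Interface

Orientations are given as [roll, pitch, yaw] about the fixed x, y, z axes, in that order (R = Rz(yaw) Ry(pitch) Rx(roll)).
In Python, from workcell import env gives the robot as it stands.
- The arm moves only by the tool arm_command, never from a script. Its argument "motion" is a list of rows, each an object with "offset": the shift along the tool's x, y, z in m, a list of three; "spin": the turn about the tool's z in rad. In form: [{"offset": [tx, ty, tz], "spin": spin}, ...]. A call has 1 to 5 rows; each row shifts and turns the commanded pose from where the row before left it, along the tool's axes as they then stand; what a row does not reach is not made up. A row lasts 1/8 s, in which the tool goes at most 62.5 mm and 10.7 degrees, less where a joint would pass 70% of its speed; a pose out of reach is approached as far as the arm can. A call with a gripper value outside its range is refused whole. "jaw" is the finger opening in m, from 0 to 0.0912, set as the call begins (left out, the last holds). The fingers move at their own pace and stop on an object; "newtons" is the grip in N (left out, the last holds). Time passes only in rows, so rows that do not move let the fingers close. It gives the time, the measured TCP pose, the force, the opening and the grip force at its end, in the units of the state.
- env.state(): the state, without advancing time (a new reading comes with each control period).
- env.grab_frame(name): name is "scene" or "top" or "wrist"; returns (picture, depth): 420x560x3 uint8, blue, green, red; 420x560 float32, mm along the optical axis (not along the pixel's ray), 0 where there is no reading.
- env.camera_model(name): a dict with "fx", "fy", "cx", "cy" (pixels), "k1" (the pictures are not rectified: a ray, as slopes to the right and down, at radius r is drawn at 1 + k1 r^2 times it, then the intrinsics apply), "eye" and "rotation" of the camera in the world; the wrist camera has in their place "hand_eye" (4x4, takes a point from camera to tool coordinates, whose origin is the TCP and whose axes are the flange's). Camera axes: x right, y down, z forward; pixel columns grow to the right and rows downward; lengths in mm; the calibration is good to about 2 mm. A picture is of the moment at which its call begins: read the wrist's pose just before it. camera_model takes no time and is no camera call.
- env.job_done(): hands the job in; it is judged then, once.
Trained networks look in the newest picture that a camera, given by its name, has taken for a name from the list of things; names that differ only in an ending like _2 or _b are one class to them, and where a whole thing is asked for, a point or a joint stands for the part that bears it (a point fixed in the world has none). Each returns a list of dicts, best first, with "score" (0 to 1); they miss things now and then, are a little off and sometimes report something else, mostly with a low value. They report only what shows in the picture. A call takes as long as a camera call.
- env.boxes_of(camera, target): "bbox" ([left, top, right, bottom] in pixels, round what is visible of it).
- env.pinpoint(camera, target): "location" ([column, row] in pixels: a listed point, or the origin of a listed thing).
The state is a dict: "time_s": time; "qpos": joint angles; "qvel": joint speeds; "effort": joint torques, N m; "ee_pos": TCP position; "ee_rot": TCP orientation; "force": force on the tool from outside, world axes, zero at the start; "torque": the same for the moment, N m; "gripper_width": finger opening in mm; "gripper_force": force on a finger pad.
Only numpy, scipy, OpenCV 4.12 (cv2) and the standard library are available. Lean on these libraries where they do the work, as an engineer would, in place of code of your own. Each camera call takes 0.05 s, during which the arm holds its last target. There are 200 camera calls.

## Working session

There is one attempt and no reset: what is moved stays moved. The work goes in short steps, Python scripts to look and compute and a tool call to move; the robot and the scene stay as the last step left them, time stands still between calls to the robot, and variables do not carry over. Pictures are saved under pics/ and viewed, at most 10 in all, crops included, and the job is handed in when it is done.

Besides the shell and the picture viewer there is one more tool, called after "Call:" as a command line: name --argument value ..., lists and objects as JSON in quotes. arm_command: Moves the arm, as the interface text tells. Its arguments: {"type":"object","properties":{"motion":{"type":"array"},"jaw":{"type":"number"},"newtons":{"type":"number"}},"required":["motion"]}

```bash
ls; mkdir -p pics; cat > h.py <<'E'
import numpy as np, cv2
from workcell import env
def ray(m,u,v):
    d=np.array([(u-m['cx'])/m['fx'],(v-m['cy'])/m['fy']]); r=d.copy()
    for _ in range(20): r=d/(1+m['k1']*(r@r))
    return np.array([r[0],r[1],1.])
def W(m,u,v,z): return np.array(m['eye'])+np.array(m['rotation'])@(ray(m,u,v)*z)
def onplane(m,u,v,h):
    e=np.array(m['eye']); d=np.array(m['rotation'])@ray(m,u,v); return e+d*(h-e[2])/d[2]
E
python3 - <<'E'
from h import *
print(env.state())
for c in ['scene','top']:
    p,d=env.grab_frame(c); cv2.imwrite(f'pics/{c}0.png',p); np.save(f'pics/{c}0.npy',d)
    m=env.camera_model(c); print(c,m)
    for t in ['case','lid','lip_edge','hinge_axis','jar','spool','bowl','gift_box','bangle','tape','pliers']:
        r=env.pinpoint(c,t)[:1]
        for q in r:
            u,v=q['location']; h={'hinge_axis':70}.get(t,0)
            print(t,round(q['score'],2),np.round([u,v]),np.round(onplane(m,u,v,h)),'depthpt',np.round(W(m,u,v,d[int(v),int(u)])))
E
```

```text
pics
{'time_s': 0.0, 'qpos': array([-7.71202305e+01,  1.83511975e+01,  8.97080123e+01, -3.68886921e-05,
        7.20431746e+01, -1.14642962e+00]), 'qvel': array([-0.01907278,  0.09432732, -0.0482931 ,  0.13484459, -0.08029026,
       -0.04172125]), 'effort': array([-4.73939019e-05, -4.12464237e+01, -2.31975389e+01,  7.29007297e-02,
        4.58333921e-02, -1.52636926e-04]), 'ee_pos': array([ 139.23612736, -557.33446172,  202.11386319]), 'ee_rot': array([-1.79897635e+02, -2.01340482e-03,  1.40262087e+01]), 'force': array([-0.63037072,  0.03247427, -0.09749694]), 'torque': array([-0.01065636,  0.01600032,  0.00539881]), 'gripper_force': 0.0, 'gripper_width': 91.11131183786986}
scene {'fx': 470.74830630138587, 'fy': 470.74830630138587, 'cx': 279.3088955516105, 'cy': 209.52555797358164, 'k1': -0.02613919465347897, 'eye': array([1313.99372789,  -31.80690734,  593.18911495]), 'rotation': array([-125.45597418,   -1.02201421,   87.10136283])}Traceback (most recent call last):
  File "<stdin>", line 10, in <module>
  File "h.py", line 9, in onplane
    e=np.array(m['eye']); d=np.array(m['rotation'])@ray(m,u,v); return e+d*(h-e[2])/d[2]
                                                                                    ~^^^
IndexError: invalid index to scalar variable.
```

```bash
cat > h.py <<'E'
import numpy as np, cv2
from scipy.spatial.transform import Rotation as Ro
from workcell import env
def ray(m,u,v):
    d=np.array([(u-m['cx'])/m['fx'],(v-m['cy'])/m['fy']]); r=d.copy()
    for _ in range(20): r=d/(1+m['k1']*(r@r))
    return np.array([r[0],r[1],1.])
def R(m): return Ro.from_euler('xyz',m['rotation'],degrees=True).as_matrix()
def W(m,u,v,z): return np.array(m['eye'])+R(m)@(ray(m,u,v)*z)
def onplane(m,u,v,h):
    e=np.array(m['eye']); d=R(m)@ray(m,u,v); return e+d*(h-e[2])/d[2]
E
python3 - <<'E'
from h import *
for c in ['scene','top']:
    p,d=env.grab_frame(c); cv2.imwrite(f'pics/{c}0.png',p); np.save(f'pics/{c}0.npy',d)
    m=env.camera_model(c); print(c,m['eye'],m['rotation'])
    for t in ['case','lid','lip_edge','hinge_axis','jar','spool','bowl','gift_box','bangle','tape','pliers']:
        r=env.pinpoint(c,t)[:1]
        for q in r:
            u,v=q['location']; h={'hinge_axis':70,'lid':70}.get(t,0)
            print(t,round(q['score'],2),np.round([u,v]),np.round(onplane(m,u,v,h)),'depthpt',np.round(W(m,u,v,d[int(v),int(u)])))
E
```

```text
scene [1313.99372789  -31.80690734  593.18911495] [-125.45597418   -1.02201421   87.10136283]
case 0.94 [271. 233.] [565.   0.   0.] depthpt [628.  -2.  50.]
lid 0.79 [313. 202.] [557.  82.  70.] depthpt [569.  80.  78.]
lip_edge 0.68 [272. 301.] [752.  -6.   0.] depthpt [785.  -7.  36.]
hinge_axis 0.77 [309. 201.] [553.  75.  70.] depthpt [448.  90.  -2.]
jar 0.85 [269. 300.] [750. -10.   0.] depthpt [785. -11.  37.]
spool 0.65 [358. 210.] [488. 194.   0.] depthpt [496. 191.   5.]
bowl 0.94 [380. 254.] [634. 209.   0.] depthpt [637. 207.   3.]
gift_box 0.84 [143. 272.] [ 672. -237.    0.] depthpt [ 707. -226.   33.]
bangle 0.69 [184. 270.] [ 669. -164.    0.] depthpt [ 668. -165.   -1.]
tape 0.78 [154. 226.] [ 535. -239.    0.] depthpt [ 536. -239.    0.]
pliers 0.82 [198. 231.] [ 554. -148.    0.] depthpt [ 561. -147.    5.]
top [365.59281866  13.83813487 989.21168694] [-1.68115507e+02 -1.29561196e-01 -9.13998765e+01]
case 0.96 [283. 213.] [558.   6.   0.] depthpt [556.   6.  11.]
lid 0.77 [256. 211.] [552.  70.  70.] depthpt [552.  70.  69.]
lip_edge 0.73 [348. 216.] [ 548. -162.    0.] depthpt [ 546. -160.   11.]
hinge_axis 0.81 [252. 208.] [559.  79.  70.] depthpt [555.  77.  90.]
jar 0.66 [288. 143.] [749. -12.   0.] depthpt [724. -10.  65.]
spool 0.83 [209. 248.] [473. 195.   0.] depthpt [468. 186.  51.]
bowl 0.71 [207. 183.] [643. 203.   0.] depthpt [640. 202.   8.]
gift_box 0.72 [346. 218.] [ 543. -157.    0.] depthpt [ 541. -156.    9.]
bangle 0.61 [343. 173.] [ 663. -157.    0.] depthpt [ 663. -157.   -1.]
tape 0.87 [378. 223.] [ 527. -238.    0.] depthpt [ 528. -240.   -5.]
pliers 0.92 [347. 214.] [ 552. -160.    0.] depthpt [ 551. -159.    6.]
```

View pics/scene0.png

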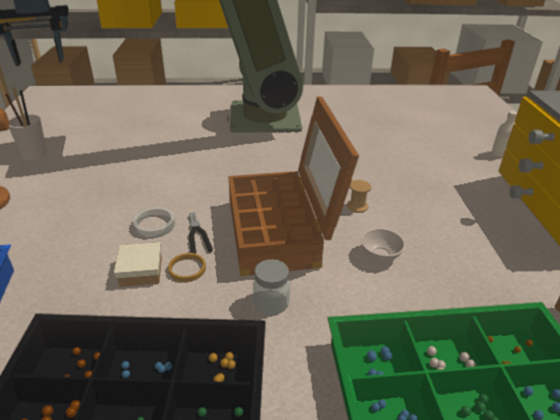

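View pics/top0.png

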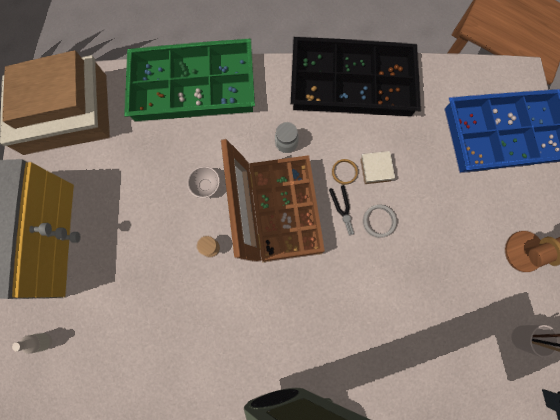

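The scene view shows the case open at about (270,230), its lid leaning back at (325,165). The jar (271,285) is on the far side from the robot and the pliers (198,232) lie in front of the case. The top view agrees: case rim (252–322, 157–260), lid line (225,143)–(258,262). Both pinpoint results fit the picture, except the top view's lip_edge and gift_box, which both landed on the pliers. Next I'll fit the case and lid from depth.

```bash
python3 - <<'E'
from h import *
def cloud(c):
    m=env.camera_model(c); d=np.load(f'pics/{c}0.npy'); v,u=np.nonzero(d)
    x=cv2.undistortPoints(np.c_[u,v].astype(np.float64)[:,None],np.array([[m['fx'],0,m['cx']],[0,m['fy'],m['cy']],[0,0,1.]]),np.array([m['k1'],0,0,0]))[:,0]
    return np.array(m['eye'])+(np.c_[x,np.ones(len(x))]*d[v,u][:,None])@R(m).T
for c in ['top','scene']:
    P=cloud(c)
    b=P[(P[:,0]>400)&(P[:,0]<710)&(P[:,1]>-110)&(P[:,1]<100)]
    r=b[(abs(b[:,2]-70)<6)&(b[:,1]<70)&(b[:,0]<695)&((b[:,0]<700))]
    rect=cv2.minAreaRect(r[:,:2].astype(np.float32)); print(c,'rim',len(r),rect,np.median(r[:,2]))
    l=P[(P[:,0]>400)&(P[:,0]<720)&(P[:,1]>50)&(P[:,1]<140)&(P[:,2]>100)&(P[:,2]<270)]
    q=l-l.mean(0); s=np.linalg.svd(q,full_matrices=0); n=s[2][2]; n*=np.sign(n[1])
    res=q@n; k=abs(res)<8; q2=l[k]-l[k].mean(0); n=np.linalg.svd(q2,full_matrices=0)[2][2]; n*=np.sign(n[1])
    print('lid n',n,'mean',l[k].mean(0),'tilt',np.arcsin(-n[2]),'yaw',np.degrees(np.arctan2(-n[0],n[1])),'min',l[k].min(0),'max',np.percentile(l[k],99.5,axis=0))
    # y of lid plane at mid x 
    for z in (70,240): print(z,(l[k].mean(0)[1]-(n[0]*(560-l[k].mean(0)[0])+n[2]*(z-l[k].mean(0)[2]))/n[1]))
    f=b[(b[:,1]<-50)&(b[:,2]>20)&(b[:,2]<78)]; print('front',np.percentile(f[:,1],[1,5,20]),f[:,0].min(),f[:,0].max())
E
```

```text
top rim 1098 ((562.4749145507812, -0.10178375244140625), (241.9891357421875, 151.70877075195312), 6.615703582763672) 69.43765980532561
lid n [-0.11281229  0.96826789 -0.22300375] mean [545.44908304  97.67179541 191.36143294] tilt 0.22489473529104045 yaw 6.645533823121821 min [427.51355701  66.92370482 100.08892679] max [670.74112008 127.93843901 240.70815644]
70 71.41611503794721
240 110.56916103982014
front [-86.64591089 -82.64265097 -75.871533  ] 447.0664015864987 691.24599441542
scene rim 1281 ((563.6632690429688, 1.0534515380859375), (246.5115203857422, 151.94700622558594), 6.646843910217285) 69.63712224146127
lid n [-0.12294042  0.97208372 -0.1998472 ] mean [577.86506836  99.0009504  177.66941749] tilt 0.20120197165501805 yaw 7.207987887741935 min [430.28016085  67.30540307 100.08994293] max [676.01408859 128.11398327 239.70472437]
70 74.60616819169086
240 109.55585753092612
front [-85.83423368 -80.97675132 -71.84128083] 449.37106979100656 694.4300737101821
```

Call:
arm_command --motion '[{"offset": [0, 0, -0.05], "spin": -0.18}, {"offset": [0, 0, -0.04], "spin": -0.18}, {"offset": [0, 0, 0], "spin": -0.18}, {"offset": [0, 0, 0], "spin": -0.18}, {"offset": [0, 0, 0], "spin": -0.18}]' --jaw 0 --newtons 10

```text
time_s: 1.92
ee_pos: [139.3, -557.8, 293.1]
ee_rot: [180.0, 0.0, 65.9]
force: [-0.5, 0.5, 0.6]
gripper_width: 44.1
gripper_force: 0.0
```

Call:
arm_command --motion '[{"offset": [0, 0, 0], "spin": -0.18}, {"offset": [0, 0, 0], "spin": -0.18}, {"offset": [0, 0, 0], "spin": -0.18}, {"offset": [0, 0, 0], "spin": 0}, {"offset": [0, 0, 0], "spin": 0}]'

```text
time_s: 2.55
ee_pos: [139.4, -557.9, 293.0]
ee_rot: [180.0, 0.0, 96.4]
force: [0.1, -0.5, -0.0]
gripper_width: 0.2
gripper_force: 0.0
```

```bash
cat >> h.py <<'E'
def to(s,l,z):  # world goal from hinge: s forward, l along hinge, z height of TCP -> tool offset mm
    st=env.state(); f=np.array([.115,-.9934]); e=np.array([.9934,.115]); H=np.array([553.9,75.])
    p=st['ee_pos']; g=np.r_[H+s*f+l*e,z]
    Rt=Ro.from_euler('xyz',st['ee_rot'],degrees=True).as_matrix()
    h=p[:2]-H; print('t',st['time_s'],'s,l,z',np.round([h@f,h@e,p[2]],1),'rot',np.round(st['ee_rot'],2),'off',np.round(Rt.T@(g-p),1),'F(s,l,z)',np.round([st['force'][:2]@f,st['force'][:2]@e,st['force'][2]],2),st['gripper_width'])
E
python3 -c "
from h import *
to(-90,0,295)"
```

```text
t 2.55 s,l,z [ 581.  -484.6  293. ] rot [1.800e+02 1.000e-02 9.639e+01] off [672.8 482.   -2.1] F(s,l,z) [ 0.53  0.01 -0.02] 0.24567535538965704
```

Call:
arm_command --motion '[{"offset": [0.034, 0.024, 0], "spin": 0}, {"offset": [0.034, 0.024, 0], "spin": 0}, {"offset": [0.034, 0.024, 0], "spin": 0}, {"offset": [0.034, 0.024, 0], "spin": 0}, {"offset": [0.034, 0.024, 0], "spin": 0}]'

```text
time_s: 3.18
ee_pos: [239.8, -374.1, 293.1]
ee_rot: [180.0, 0.0, 96.4]
force: [0.2, 0.4, 0.1]
gripper_width: 0.8
gripper_force: 0.0
```

Call:
arm_command --motion '[{"offset": [0.034, 0.024, 0], "spin": 0}, {"offset": [0.034, 0.024, 0], "spin": 0}, {"offset": [0.034, 0.024, 0], "spin": 0}, {"offset": [0.034, 0.024, 0], "spin": 0}, {"offset": [0.034, 0.024, 0], "spin": 0}]'

```text
time_s: 3.8
ee_pos: [339.6, -191.5, 293.2]
ee_rot: [180.0, 0.0, 96.4]
force: [1.0, -0.4, 0.8]
gripper_width: 0.3
gripper_force: 0.0
```

Call:
arm_command --motion '[{"offset": [0.034, 0.024, 0], "spin": 0}, {"offset": [0.034, 0.024, 0], "spin": 0}, {"offset": [0.034, 0.024, 0], "spin": 0}, {"offset": [0.034, 0.024, 0], "spin": 0}, {"offset": [0.034, 0.024, 0], "spin": 0}]'

```text
time_s: 4.42
ee_pos: [439.5, -8.9, 293.1]
ee_rot: [180.0, 0.0, 96.4]
force: [0.3, -0.0, 0.3]
gripper_width: 0.4
gripper_force: 0.0
```

Call:
arm_command --motion '[{"offset": [0.034, 0.024, 0], "spin": 0}, {"offset": [0.034, 0.024, 0], "spin": 0}, {"offset": [0.034, 0.024, 0], "spin": 0}, {"offset": [0.034, 0.024, 0], "spin": 0}, {"offset": [0.027, 0.026, 0], "spin": 0}]'

```text
time_s: 5.05
ee_pos: [542.1, 167.1, 293.0]
ee_rot: [180.0, 0.0, 96.5]
force: [0.6, -0.5, -0.2]
gripper_width: 0.5
gripper_force: 0.0
```

```bash
python3 -c "
from h import *
p,d=env.grab_frame('scene');cv2.imwrite('pics/s1.png',p)
to(-85,0,228)"
```

```text
t 5.1 s,l,z [-96.    2.  292.1] rot [179.86  -0.18  96.56] off [-11.2  -2.2  64. ] F(s,l,z) [-2.16  4.    1.4 ] 0.02793621066994953
```

View pics/s1.png

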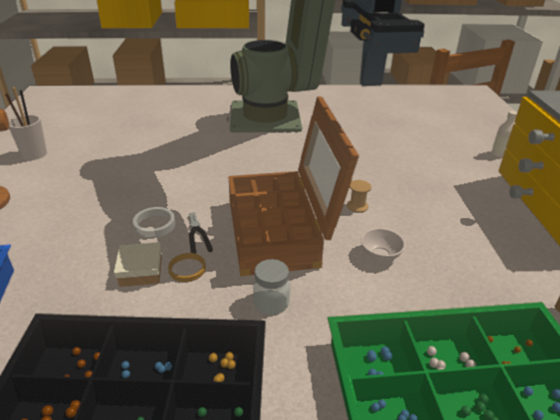

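The scene view shows the closed fingertips at about (372,80), behind and above the lid, and everything is undisturbed. I'll go down and close in on the lid.

Call:
arm_command --motion '[{"offset": [0, 0, 0.032], "spin": 0}, {"offset": [0, -0.002, 0.031], "spin": 0}, {"offset": [-0.01, 0, 0], "spin": 0}, {"offset": [-0.01, 0, 0], "spin": 0}, {"offset": [0, 0, 0], "spin": 0}]'

```text
time_s: 5.72
ee_pos: [543.0, 144.6, 231.7]
ee_rot: [179.8, -0.0, 96.4]
force: [0.4, 0.2, 0.3]
gripper_width: 0.6
gripper_force: 0.0
```

Call:
arm_command --motion '[{"offset": [-0.006, 0, 0], "spin": 0}, {"offset": [-0.006, 0, 0], "spin": 0}, {"offset": [-0.006, 0, 0], "spin": 0}, {"offset": [-0.006, 0, 0], "spin": 0}, {"offset": [0, 0, 0], "spin": 0}]'

```text
time_s: 6.35
ee_pos: [544.7, 121.2, 229.9]
ee_rot: [-180.0, 0.0, 96.5]
force: [0.4, 0.2, 0.2]
gripper_width: 0.5
gripper_force: 0.0
```

```bash
python3 -c "
from h import *
p,d=env.grab_frame('scene');cv2.imwrite('pics/s2.png',cv2.resize(p[40:280,200:440],(600,600)))
to(-4,0,229)"
```

```text
t 6.4 s,l,z [-47.2  -3.8 229.9] rot [-179.99   -0.     96.51] off [-43.2   3.9   0.9] F(s,l,z) [-1.48 -0.52  0.24] 0.616212183548082
```

View pics/s2.png

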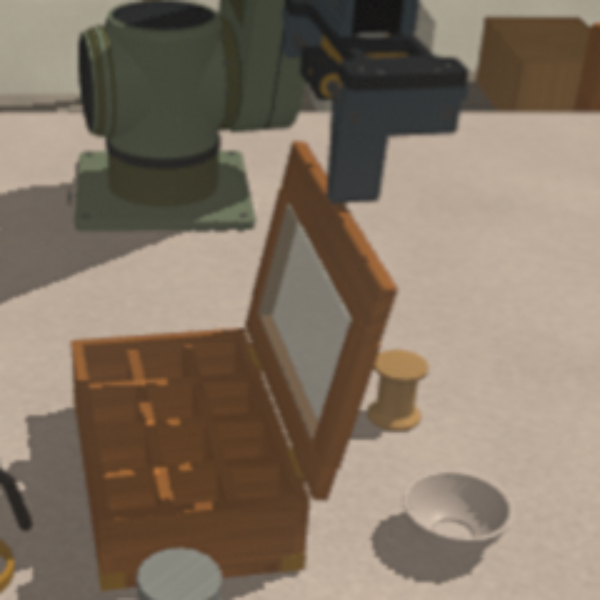

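The crop shows the fingertips at (355,195), just behind the lid's free edge, which runs (297,145)–(395,290). I'll measure the lid angle to see whether they touch.

```bash
cat >> h.py <<'E'
def theta(c='scene'):
    d0=env.grab_frame(c)[1]; m=env.camera_model(c); v,u=np.nonzero(d0)
    x=cv2.undistortPoints(np.c_[u,v].astype(np.float64)[:,None],np.array([[m['fx'],0,m['cx']],[0,m['fy'],m['cy']],[0,0,1.]]),np.array([m['k1'],0,0,0]))[:,0]
    P=np.array(m['eye'])+(np.c_[x,np.ones(len(x))]*d0[v,u][:,None])@R(m).T
    q=P[:,:2]-[553.9,75]; s=q@[.115,-.9934]; l=q@[.9934,.115]; h=P[:,2]-70
    r=np.hypot(s,h); a=np.arctan2(h,s)
    k=(abs(l)<118)&(r>60)&(r<165)&(h>10)&(abs(l)>60)
    hist,e=np.histogram(a[k],200,(0,2.)); c=e[hist.argmax()]+.005
    w=k&(abs(a-c)<.06); print('theta',round(np.median(a[w]),3),w.sum())
E
python3 -c "
from h import *
theta();to(-4,0,229)"
```

```text
theta 1.756 1242
t 6.45 s,l,z [-47.4  -3.8 229.9] rot [-180.     -0.     96.52] off [-43.4   3.8   0.9] F(s,l,z) [ 0.51  0.07 -1.12] 0.7343641517400269
```

Call:
arm_command --motion '[{"offset": [-0.005, 0.002, 0], "spin": 0}, {"offset": [-0.005, 0.002, 0], "spin": 0}, {"offset": [0, 0, 0], "spin": 0}]'

```text
time_s: 6.82
ee_pos: [550.0, 111.8, 229.8]
ee_rot: [-180.0, 0.0, 96.5]
force: [0.1, 0.3, -0.7]
gripper_width: 0.3
gripper_force: 0.0
```

```bash
python3 -c "
from h import *
theta();to(-4,0,229)"
```

```text
theta 1.756 1257
t 6.875 s,l,z [-37.2   0.3 229.9] rot [-180.     -0.     96.51] off [-33.2  -0.3   0.9] F(s,l,z) [ 0.1   0.87 -0.41] 0.4927070150816462
```

```bash
python3 - <<'E'
from h import *
p,d=env.grab_frame('scene');t,dt=env.grab_frame('top')
a=cv2.resize(p[50:200,270:420],(400,400),interpolation=cv2.INTER_CUBIC);b=cv2.resize(t[120:280,180:340],(400,400))
cv2.imwrite('pics/s3.png',np.hstack([a,b]))
m=env.camera_model('scene')
for (u,v) in [(340,90),(345,100),(350,110),(345,115),(350,118),(355,110),(330,130),(335,110),(340,120)]: print(u,v,np.round(W(m,u,v,d[v,u])))
E
```

```text
340 90 [634. 100. 329.]
345 100 [560. 124. 283.]
350 110 [-44. 268.   1.]
345 115 [559. 127. 255.]
350 118 [ 14. 258.   0.]
355 110 [-41. 283.   2.]
330 130 [555. 104. 224.]
335 110 [564. 108. 266.]
340 120 [555. 120. 243.]
```

View pics/s3.png

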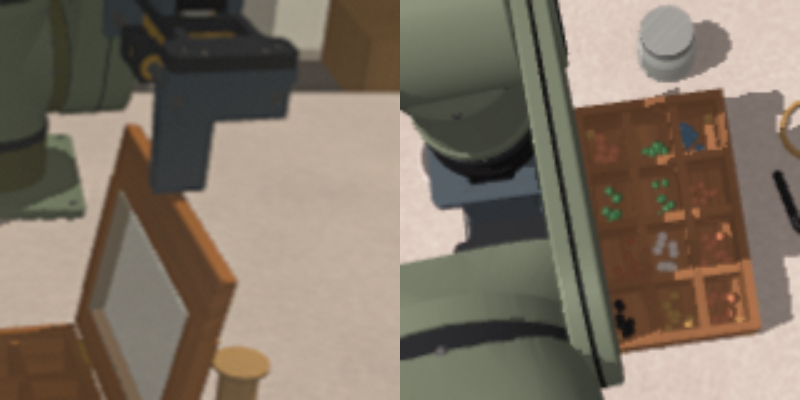

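```bash
python3 - <<'E'
from h import *
p,d=env.grab_frame('scene'); m=env.camera_model('scene')
for v in range(85,140,3):
    print(v,[tuple(np.round(W(m,u,v,d[v,u])).astype(int)) if d[v,u]>0 else None for u in (330,334,340,345,348)])
p,d=env.grab_frame('wrist'); cv2.imwrite('pics/w1.png',p)
E
```

```text
85 [(np.int64(558), np.int64(97), np.int64(308)), (np.int64(638), np.int64(89), np.int64(339)), (np.int64(634), np.int64(99), np.int64(337)), (np.int64(631), np.int64(107), np.int64(336)), (np.int64(630), np.int64(112), np.int64(336))]
88 [(np.int64(629), np.int64(85), np.int64(330)), (np.int64(634), np.int64(90), np.int64(332)), (np.int64(635), np.int64(99), np.int64(333)), (np.int64(632), np.int64(107), np.int64(331)), (np.int64(634), np.int64(112), np.int64(332))]
91 [(np.int64(628), np.int64(85), np.int64(325)), (np.int64(635), np.int64(90), np.int64(328)), (np.int64(633), np.int64(100), np.int64(327)), (np.int64(634), np.int64(107), np.int64(328)), (np.int64(631), np.int64(113), np.int64(326))]
94 [(np.int64(632), np.int64(85), np.int64(322)), (np.int64(635), np.int64(91), np.int64(323)), (np.int64(636), np.int64(100), np.int64(324)), (np.int64(635), np.int64(108), np.int64(323)), (np.int64(632), np.int64(113), np.int64(322))]
97 [(np.int64(560), np.int64(98), np.int64(288)), (np.int64(564), np.int64(104), np.int64(290)), (np.int64(564), np.int64(114), np.int64(290)), (np.int64(
[... 2710 characters left out ...]
58), np.int64(104), np.int64(220)), (np.int64(576), np.int64(107), np.int64(229)), (np.int64(597), np.int64(114), np.int64(239)), (np.int64(594), np.int64(123), np.int64(237)), (np.int64(112), np.int64(235), np.int64(-1))]
136 [(np.int64(562), np.int64(103), np.int64(216)), (np.int64(579), np.int64(107), np.int64(224)), (np.int64(604), np.int64(113), np.int64(237)), (np.int64(606), np.int64(121), np.int64(238)), (np.int64(136), np.int64(231), np.int64(2))]
139 [(np.int64(565), np.int64(103), np.int64(211)), (np.int64(584), np.int64(107), np.int64(221)), (np.int64(610), np.int64(112), np.int64(234)), (np.int64(619), np.int64(119), np.int64(239)), (np.int64(618), np.int64(124), np.int64(238))]
```

View pics/w1.png

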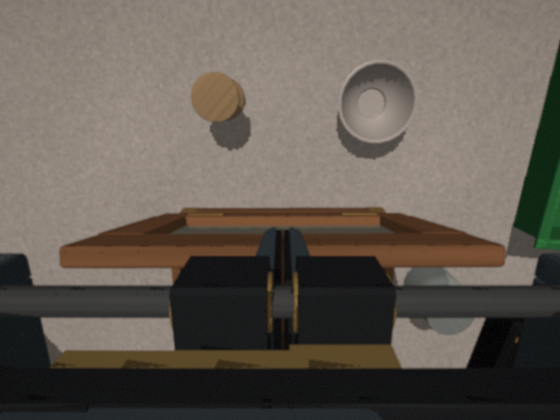

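The fingertips show at z≈242 in depth (scene row 121, columns 330–345), about 26 mm higher than the reported TCP implies. Sideways they agree. So they are just above the lid edge, and from here I use tip = ee_z + 12. The wrist view confirms the fingers at (283,245) over the lid edge (60–500, 250). I'll back off, then come down lower.

Call:
arm_command --motion '[{"offset": [0.02, 0, -0.005], "spin": 0}, {"offset": [0.02, 0, 0], "spin": 0}, {"offset": [0.005, 0, 0.016], "spin": 0}, {"offset": [0, 0, 0.016], "spin": 0}, {"offset": [0, 0, 0], "spin": 0}]'

```text
time_s: 7.7
ee_pos: [543.3, 156.3, 200.4]
ee_rot: [-179.7, 0.1, 96.5]
force: [-0.1, -0.2, -0.4]
gripper_width: 0.5
gripper_force: 0.0
```

Call:
arm_command --motion '[{"offset": [-0.008, 0, 0], "spin": 0}, {"offset": [-0.006, 0, 0], "spin": 0}, {"offset": [-0.006, 0, 0], "spin": 0}, {"offset": [-0.006, 0, 0], "spin": 0}, {"offset": [0, 0, 0], "spin": 0}]'

```text
time_s: 8.32
ee_pos: [547.8, 130.6, 203.2]
ee_rot: [180.0, 0.0, 96.5]
force: [-0.4, 0.3, 0.3]
gripper_width: 0.3
gripper_force: 0.2
```

```bash
python3 -c "
from h import *
theta();to(-4,0,203)
p,d=env.grab_frame('scene'); m=env.camera_model('scene')
for v in range(112,150,3): print(v,[np.round(W(m,u,v,d[v,u])).astype(int).tolist() for u in (345,350,355)])
"
```

```text
theta 1.728 1187
t 8.375 s,l,z [-56.2   0.3 203.1] rot [179.97  -0.    96.5 ] off [-52.2  -0.3   0.1] F(s,l,z) [-0.76  0.59  0.3 ] 0.6616434207552682
112 [[562, 126, 262], [562, 134, 262], [561, 143, 261]]
115 [[563, 126, 256], [560, 136, 255], [559, 145, 254]]
118 [[562, 127, 250], [560, 136, 249], [558, 145, 249]]
121 [[561, 128, 244], [560, 137, 244], [556, 146, 242]]
124 [[559, 129, 238], [559, 138, 238], [558, 147, 237]]
127 [[560, 129, 232], [558, 138, 231], [557, 148, 231]]
130 [[559, 130, 226], [558, 139, 225], [557, 148, 225]]
133 [[559, 130, 220], [555, 140, 218], [556, 149, 218]]
136 [[606, 121, 238], [134, 237, 1], [132, 251, 0]]
139 [[620, 118, 239], [151, 234, 0], [152, 248, 0]]
142 [[630, 117, 239], [174, 230, 3], [166, 245, -1]]
145 [[641, 115, 239], [640, 123, 238], [187, 241, 0]]
148 [[650, 114, 238], [651, 121, 239], [205, 238, 1]]
```

Call:
arm_command --motion '[{"offset": [-0.008, 0, 0], "spin": 0}, {"offset": [-0.008, 0, 0], "spin": 0}, {"offset": [-0.008, 0, 0], "spin": 0}, {"offset": [-0.008, 0, 0], "spin": 0}, {"offset": [-0.006, 0, 0], "spin": 0}]'

```text
time_s: 9.05
ee_pos: [552.0, 92.5, 202.9]
ee_rot: [-180.0, 0.0, 96.5]
force: [-0.0, 0.8, 1.5]
gripper_width: 0.5
gripper_force: 0.3
```

```bash
python3 -c "
from h import *
theta();to(-4,0,203)
"
```

```text
theta 1.492 682
t 9.1 s,l,z [-1.700e+01  1.000e-01  2.029e+02] rot [-1.7999e+02  6.0000e-02  9.6490e+01] off [-13.   -0.1  -0.1] F(s,l,z) [ 0.32 -0.6  -0.06] 0.5828271286723314
```

Call:
arm_command --motion '[{"offset": [-0.007, 0, 0], "spin": 0}, {"offset": [-0.006, 0, 0], "spin": 0}, {"offset": [0.014, 0, 0], "spin": 0}, {"offset": [0.004, 0, -0.05], "spin": 0}, {"offset": [0, 0, -0.01], "spin": 0}]'

```text
time_s: 9.72
ee_pos: [552.8, 99.7, 266.2]
ee_rot: [179.6, -0.0, 96.6]
force: [-0.4, -0.6, 0.2]
gripper_width: 0.4
gripper_force: 0.0
```

```bash
python3 -c "
from h import *
theta();to(130,0,200)
"
```

```text
theta 1.347 328
t 9.775 s,l,z [-24.4   1.5 266. ] rot [ 1.7967e+02 -2.0000e-02  9.6590e+01] off [-154.4   -1.9   65.9] F(s,l,z) [0.12 0.42 0.91] 0.5399157789601199
```

Call:
arm_command --motion '[{"offset": [-0.058, 0, 0], "spin": 0}, {"offset": [-0.058, 0, 0], "spin": 0}, {"offset": [-0.058, 0, 0], "spin": 0}, {"offset": [0, 0, 0.055], "spin": 0}, {"offset": [0, 0, 0.055], "spin": 0}]'

```text
time_s: 10.4
ee_pos: [570.8, -75.3, 150.8]
ee_rot: [180.0, -0.0, 96.4]
force: [-0.2, 1.1, -0.1]
gripper_width: 0.9
gripper_force: 0.0
```

```bash
python3 -c "
from h import *
theta();to(148,0,155)
"
```

```text
theta 1.268 46
t 10.45 s,l,z [149.3  -6.1 142.7] rot [-179.08   -0.24   96.48] off [  1.4   5.9 -12.4] F(s,l,z) [-1.45 -3.53 -4.98] 0.4365063749248225
```

Call:
arm_command --motion '[{"offset": [0, 0.003, 0], "spin": 0}, {"offset": [0, 0.003, 0], "spin": 0}, {"offset": [0, 0, 0], "spin": 0}, {"offset": [0, 0, 0], "spin": 0}]'

```text
time_s: 10.95
ee_pos: [577.9, -73.9, 154.4]
ee_rot: [179.9, 0.0, 96.5]
force: [-0.4, -0.6, 0.7]
gripper_width: 0.4
gripper_force: 0.0
```

```bash
python3 -c "
from h import *
theta();to(148,0,155)
"
```

```text
theta 0.965 560
t 11.0 s,l,z [150.6   6.4 154. ] rot [1.7989e+02 3.0000e-02 9.6540e+01] off [ 2.6 -6.4 -1. ] F(s,l,z) [ 0.15 -0.69 -0.83] 0.5190255695963181
```

Call:
arm_command --motion '[{"offset": [0, -0.003, 0.002], "spin": 0}, {"offset": [0, 0, 0], "spin": 0}, {"offset": [0, 0, 0], "spin": 0}, {"offset": [0, 0, 0], "spin": 0}, {"offset": [0, 0, 0], "spin": 0}]'

```text
time_s: 11.62
ee_pos: [574.0, -74.5, 150.9]
ee_rot: [-180.0, 0.0, 96.5]
force: [-1.1, -2.0, 0.3]
gripper_width: 0.3
gripper_force: 0.9
```

```bash
python3 -c "
from h import *
theta();to(148,0,155)
"
```

```text
theta 0.787 732
t 11.675 s,l,z [150.8   2.7 150.9] rot [-1.7997e+02  2.0000e-02  9.6530e+01] off [ 2.8 -2.8 -4.1] F(s,l,z) [ 2.85 -2.55 -0.28] 0.7483352639965619
```

Contact came at the expected angle: the force is about 2–3 N forward, and the lid's outer face reads 0.79, so its underside is near 0.67 rad. Now I'll lower it along the edge's arc.

Call:
arm_command --motion '[{"offset": [0, 0, 0], "spin": 0}, {"offset": [0, 0, 0], "spin": 0}, {"offset": [-0.0037, 0, 0.005], "spin": 0}, {"offset": [-0.0037, 0, 0.005], "spin": 0}, {"offset": [-0.0032, 0, 0.005], "spin": 0}]'

```text
time_s: 12.3
ee_pos: [575.9, -85.6, 135.7]
ee_rot: [179.9, 0.1, 96.5]
force: [0.8, -3.5, 1.3]
gripper_width: 0.4
gripper_force: 1.8
```

Call:
arm_command --motion '[{"offset": [-0.0032, 0, 0.005], "spin": 0}, {"offset": [-0.0028, 0, 0.005], "spin": 0}, {"offset": [-0.0028, 0, 0.005], "spin": 0}, {"offset": [0, 0, 0], "spin": 0}]'

```text
time_s: 12.8
ee_pos: [576.9, -94.5, 120.6]
ee_rot: [180.0, 0.1, 96.5]
force: [1.2, -5.4, 1.2]
gripper_width: 0.6
gripper_force: 2.7
```

```bash
python3 -c "
from h import *
theta();to(148,0,155)
"
```

```text
theta 0.575 1049
t 12.85 s,l,z [170.9   3.4 120.7] rot [1.7995e+02 7.0000e-02 9.6530e+01] off [ 22.9  -3.4 -34.3] F(s,l,z) [5.29 1.12 0.  ] 0.47670069605025117
```

Call:
arm_command --motion '[{"offset": [-0.0025, 0, 0.0047], "spin": 0}, {"offset": [-0.0023, 0, 0.0047], "spin": 0}, {"offset": [-0.0021, 0, 0.0047], "spin": 0}, {"offset": [-0.0019, 0, 0.0047], "spin": 0}, {"offset": [-0.0017, 0, 0.0047], "spin": 0}]'

```text
time_s: 13.48
ee_pos: [578.1, -104.7, 97.1]
ee_rot: [179.9, 0.1, 96.5]
force: [1.6, -5.3, 1.0]
gripper_width: 0.2
gripper_force: 2.8
```

```bash
python3 -c "
from h import *
theta();to(148,0,155)
"
```

```text
theta 0.429 1195
t 13.525 s,l,z [181.5   3.3  96.5] rot [1.7996e+02 7.0000e-02 9.6520e+01] off [ 33.5  -3.3 -58.6] F(s,l,z) [5.94 2.07 0.15] 0.5228639346291936
```

Call:
arm_command --motion '[{"offset": [-0.00115, 0, 0.0037], "spin": 0}, {"offset": [-0.00105, 0, 0.0037], "spin": 0}, {"offset": [-0.00095, 0, 0.0037], "spin": 0}, {"offset": [-0.00085, 0, 0.0037], "spin": 0}, {"offset": [-0.0007, 0, 0.0037], "spin": 0}]'

```text
time_s: 14.15
ee_pos: [578.8, -110.1, 78.6]
ee_rot: [179.9, 0.1, 96.6]
force: [2.2, -7.5, -0.3]
gripper_width: 0.8
gripper_force: 4.0
```

```bash
python3 -c "
from h import *
theta();to(148,0,155)
p,d=env.grab_frame('scene');cv2.imwrite('pics/s4.png',cv2.resize(p[120:280,180:380],(800,640))[:600])
"
```

```text
theta 0.314 1329
t 14.2 s,l,z [186.8   3.4  78.2] rot [1.7994e+02 1.4000e-01 9.6550e+01] off [ 38.6  -3.3 -76.9] F(s,l,z) [ 8.46  1.6  -0.16] 0.7386187464376834
```

View pics/s4.png

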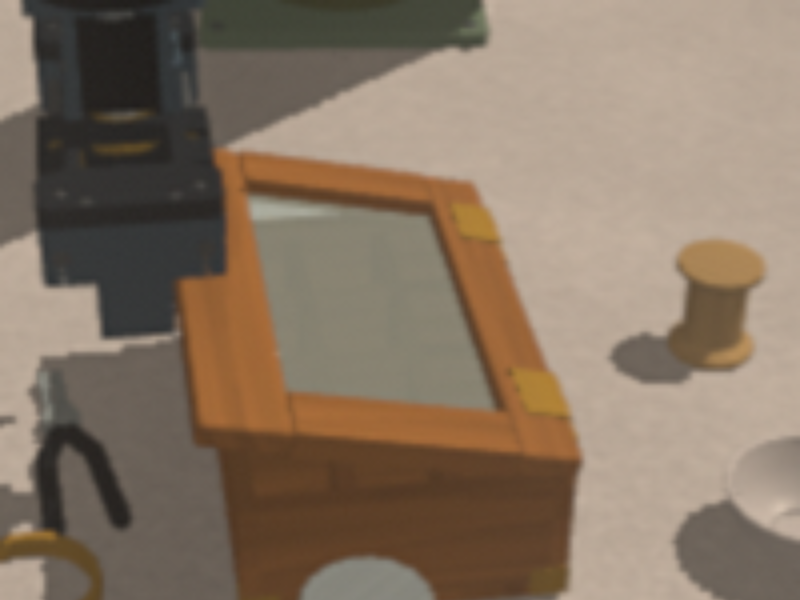

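The view shows the fingertip at (137,330), just in front of and below the lid's free edge (180–200, 285–440). Nothing else has moved, and the angle is about 0.19 rad. I'll keep lowering while watching the force.

Call:
arm_command --motion '[{"offset": [-0.0006, 0, 0.002], "spin": 0}, {"offset": [-0.0005, 0, 0.002], "spin": 0}, {"offset": [-0.0004, 0, 0.002], "spin": 0}, {"offset": [0, 0, 0], "spin": 0}]'

```text
time_s: 14.75
ee_pos: [578.9, -111.4, 72.5]
ee_rot: [179.9, 0.1, 96.5]
force: [0.9, -7.6, -0.2]
gripper_width: 0.5
gripper_force: 3.7
```

```bash
python3 -c "
from h import *
theta();to(148,0,155)
"
```

```text
theta 0.28 1340
t 14.8 s,l,z [188.    3.4  72.6] rot [1.7993e+02 1.2000e-01 9.6540e+01] off [ 39.9  -3.4 -82.5] F(s,l,z) [ 7.6   0.26 -0.93] 0.5027646130799286
```

Call:
arm_command --motion '[{"offset": [-0.0003, 0, 0.002], "spin": 0}, {"offset": [-0.0003, 0, 0.002], "spin": 0}, {"offset": [-0.0003, 0, 0.002], "spin": 0}, {"offset": [0, 0, 0], "spin": 0}]'

```text
time_s: 15.3
ee_pos: [579.0, -112.5, 66.5]
ee_rot: [179.9, 0.1, 96.6]
force: [1.9, -7.5, -1.3]
gripper_width: 0.2
gripper_force: 4.0
```

```bash
python3 -c "
from h import *
theta();to(148,0,155)
"
```

```text
theta 0.243 1389
t 15.35 s,l,z [189.1   3.4  66.5] rot [1.7994e+02 1.3000e-01 9.6550e+01] off [ 40.9  -3.4 -88.6] F(s,l,z) [ 6.78  0.05 -0.3 ] 0.7641023719937052
```

Call:
arm_command --motion '[{"offset": [-0.0002, 0, 0.002], "spin": 0}, {"offset": [-0.0002, 0, 0.002], "spin": 0}, {"offset": [-0.0002, 0, 0.002], "spin": 0}, {"offset": [0, 0, 0], "spin": 0}]'

```text
time_s: 15.85
ee_pos: [579.2, -113.3, 60.5]
ee_rot: [179.9, 0.2, 96.6]
force: [2.0, -9.1, -1.3]
gripper_width: 0.4
gripper_force: 4.3
```

```bash
python3 -c "
from h import *
theta();to(148,0,155)
"
```

```text
theta 0.206 1402
t 15.9 s,l,z [190.    3.4  60.5] rot [1.7993e+02 1.6000e-01 9.6560e+01] off [ 41.7  -3.4 -94.6] F(s,l,z) [ 9.06  0.94 -0.82] 0.2861344124384189
```

Call:
arm_command --motion '[{"offset": [-0.0002, 0, 0.002], "spin": 0}, {"offset": [-0.0002, 0, 0.002], "spin": 0}, {"offset": [-0.0001, 0, 0.002], "spin": 0}, {"offset": [0, 0, 0], "spin": 0}]'

```text
time_s: 16.4
ee_pos: [579.2, -114.0, 54.4]
ee_rot: [179.9, 0.2, 96.6]
force: [1.0, -9.7, -1.6]
gripper_width: 0.5
gripper_force: 4.6
```

```bash
python3 -c "
from h import *
theta();to(148,0,155)
"
```

```text
theta 0.173 1373
t 16.45 s,l,z [190.6   3.4  54.5] rot [1.7993e+02 1.7000e-01 9.6560e+01] off [  42.3   -3.4 -100.6] F(s,l,z) [ 9.88  0.82 -1.17] 0.543491571918985
```

Call:
arm_command --motion '[{"offset": [-0.0001, 0, 0.002], "spin": 0}, {"offset": [-0.0001, 0, 0.002], "spin": 0}, {"offset": [0, 0, 0.002], "spin": 0}, {"offset": [0, 0, 0], "spin": 0}]'

```text
time_s: 16.95
ee_pos: [579.3, -114.5, 48.5]
ee_rot: [179.9, 0.2, 96.6]
force: [1.0, -10.4, -1.0]
gripper_width: 0.6
gripper_force: 5.1
```

```bash
python3 -c "
from h import *
theta();to(148,0,155)
"
```

```text
theta 0.146 1066
t 17.0 s,l,z [191.1   3.4  48.5] rot [179.93   0.2   96.57] off [  42.7   -3.3 -106.6] F(s,l,z) [10.69  2.26 -1.45] 0.3945354535114453
```

Call:
arm_command --motion '[{"offset": [0, 0, 0.0012], "spin": 0}, {"offset": [0, 0, 0.0012], "spin": 0}, {"offset": [0, 0, 0.0012], "spin": 0}, {"offset": [0, 0, 0], "spin": 0}]'

```text
time_s: 17.5
ee_pos: [579.3, -114.6, 44.9]
ee_rot: [179.9, 0.2, 96.6]
force: [1.8, -10.3, -1.3]
gripper_width: 0.9
gripper_force: 5.4
```

Call:
arm_command --motion '[{"offset": [0, 0, 0.0012], "spin": 0}, {"offset": [0, 0, 0.0012], "spin": 0}, {"offset": [0, 0, 0], "spin": 0}]'

```text
time_s: 17.88
ee_pos: [579.4, -114.8, 42.5]
ee_rot: [179.9, 0.2, 96.6]
force: [1.7, -11.4, -1.2]
gripper_width: 0.6
gripper_force: 5.6
```

```bash
python3 -c "
from h import *
theta();to(148,0,155)
"
```

```text
theta 0.115 891
t 17.925 s,l,z [191.4   3.5  42.6] rot [179.92   0.23  96.59] off [  42.9   -3.3 -112.6] F(s,l,z) [11.3   0.96 -0.75] 0.40723733364231657
```

```bash
cat >> h.py <<'E'
def slope(c='scene'):
    d0=env.grab_frame(c)[1]; m=env.camera_model(c); v,u=np.nonzero(d0)
    x=cv2.undistortPoints(np.c_[u,v].astype(np.float64)[:,None],np.array([[m['fx'],0,m['cx']],[0,m['fy'],m['cy']],[0,0,1.]]),np.array([m['k1'],0,0,0]))[:,0]
    P=np.array(m['eye'])+(np.c_[x,np.ones(len(x))]*d0[v,u][:,None])@R(m).T
    q=P[:,:2]-[553.9,75]; s=q@[.115,-.9934]; l=q@[.9934,.115]; h=P[:,2]
    k=(abs(l)<115)&(l>-60)&(s>5)&(s<165)&(h>76)&(h<120)&((abs(l)>45)|(s<110))
    for _ in range(3):
        A=np.c_[s[k],l[k],np.ones(k.sum())]; c=np.linalg.lstsq(A,h[k],rcond=None)[0]
        k=k&(abs(np.c_[s,l,np.ones(len(s))]@c-h)<3)
    print('slope',np.round(c,4),k.sum())
E
python3 -c "
from h import *
slope();slope('top');to(148,0,155)"
```

```text
slope [7.00000e-04 3.28000e-02 8.15093e+01] 1341
slope [-1.24000e-02  3.97000e-02  8.11508e+01] 1261
t 18.025 s,l,z [191.4   3.5  42.6] rot [179.92   0.23  96.58] off [  43.    -3.3 -112.6] F(s,l,z) [10.65  0.59 -0.98] 0.5381265528274799
```

Call:
arm_command --motion '[{"offset": [0, 0, 0.0012], "spin": 0}, {"offset": [0, 0, 0.0012], "spin": 0}, {"offset": [0, 0, 0.0012], "spin": 0}, {"offset": [0, 0, 0], "spin": 0}]'

```text
time_s: 18.52
ee_pos: [579.5, -114.9, 40.0]
ee_rot: [179.9, 0.2, 96.6]
force: [-0.4, -11.6, 3.7]
gripper_width: 0.3
gripper_force: 5.6
```

```bash
python3 -c "
from h import *
slope();slope('top');to(148,0,155)"
```

```text
slope [-2.00000e-03  2.60000e-03  8.34666e+01] 1642
slope [-6.50000e-03  7.80000e-03  8.29099e+01] 1299
t 18.625 s,l,z [191.6   3.6  40. ] rot [179.88   0.24  96.58] off [  43.1   -3.4 -115.2] F(s,l,z) [10.84 -1.19  4.02] 0.23869894419048274
```

Fz has flipped from −1 to +4 N, and the lid plane is level at 83 mm, so it is shut. I'll take the hand away.

Call:
arm_command --motion '[{"offset": [-0.001, 0, 0], "spin": 0}, {"offset": [-0.003, 0, 0], "spin": 0}, {"offset": [-0.015, 0, 0], "spin": 0}, {"offset": [-0.03, 0, 0], "spin": 0}, {"offset": [0, 0, -0.04], "spin": 0}]'

```text
time_s: 19.25
ee_pos: [581.8, -162.1, 76.3]
ee_rot: [-179.6, -0.2, 96.4]
force: [0.3, 1.5, 0.2]
gripper_width: 0.2
gripper_force: 0.0
```

Call:
arm_command --motion '[{"offset": [-0.03, 0, -0.05], "spin": 0}, {"offset": [-0.03, 0, -0.05], "spin": 0}, {"offset": [-0.03, 0, -0.03], "spin": 0}, {"offset": [0, 0, 0], "spin": 0}, {"offset": [0, 0, 0], "spin": 0}]'

```text
time_s: 19.88
ee_pos: [593.4, -249.5, 207.6]
ee_rot: [-179.9, -0.2, 96.5]
force: [-0.8, -0.1, -0.6]
gripper_width: 0.5
gripper_force: 0.0
```

```bash
python3 -c "
from h import *
slope();to(148,0,155)
p,d=env.grab_frame('scene');cv2.imwrite('pics/s5.png',p)"
```

```text
slope [-1.8000e-03  1.5000e-03  8.3567e+01] 1683
t 19.925 s,l,z [326.5   1.8 207.1] rot [-1.798e+02 -1.700e-01  9.655e+01] off [178.4  -1.8  52.7] F(s,l,z) [ 0.57 -0.23 -0.5 ] 0.7683269835352996
```

View pics/s5.png

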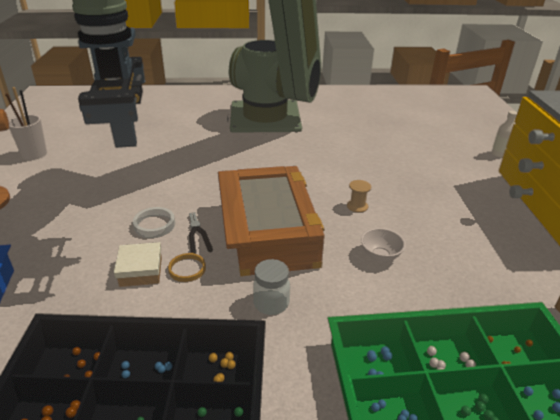

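The picture shows the lid shut flat on the case (220–320, 170–270). The objects are where they were at the start, and the hand is clear at (120,120).

```bash
python3 -c "
from h import *
print(env.job_done())"
```

```text
the job is handed in; nothing more can be done
None
```

I tipped the lid, let it fall, caught it on the closed fingers at about 0.67 rad and lowered it shut without a bang; the hand is clear, nothing else looks moved, and the job is handed in, but no verdict came back.

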